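# Stand LED driver boxes on the burn-in pads

## Task

Stand both flat driver boxes upright on the burn-in station, each on its plain end with the round socket pointing up, squarely in the middle of its own pad: the bigger box on the longer pad, the smaller box on the shorter pad, with their broad faces looking at each other. The boxes are thin-walled, so grip them lightly and set them down gently without dropping them, and leave the lamp modules standing where they are.

Things in the scene. Friction and masses are not known exactly. Their poses are not given: they have to be found in the camera images.
- driver_long: The bigger driver box. Flat thin aluminium box, 110 mm long (x), 64 mm wide (y), 26 mm thick (z), about 240 g. Origin at its centre. +x: the end with black cap and round socket (18 mm across, 12 mm proud); -x: the plain flat foot end. Narrow sides (+-y) smooth. Starts flat, +z up, on the foam tray. Damaged by over 60 N of squeeze (both fingers added) or a 40 N knock or push on the station.
- driver_short: The smaller driver box. Flat thin aluminium box, 84 mm long (x), 52 mm wide (y), 26 mm thick (z), about 170 g. Origin at its centre. +x: the end with black cap and round socket (18 mm across, 12 mm proud); -x: the plain flat foot end. Narrow sides (+-y) smooth. Starts flat, +z up, on the foam tray. Damaged by over 60 N of squeeze (both fingers added) or a 40 N knock or push on the station.
- tray: White foam tray, fixed: a slab 130 mm (its x) by 250 mm (its y), 12 mm thick, with two pedestals 50 mm (x) by 32 mm (y) at y = +-62 mm, tops 34 mm above the table; a driver box lies on each, overhanging it, socket end roughly along the tray's +x. Origin at the centre of its underside.
- station: Burn-in station, fixed: a grey square base plate 150 x 150 mm, 12 mm thick, with two flat aluminium pads 6 mm higher (tops 18 mm above the table), side by side along its y. Origin at the centre of its underside.
- pad_wide (a point): Centre of the top face of the longer pad, 96 mm (station x) by 48 mm (station y), at station y = +35 mm. Axes as the station's. For the bigger box.
- pad_narrow (a point): Centre of the top face of the shorter pad, 66 mm (station x) by 48 mm (station y), at station y = -35 mm. Axes as the station's. For the smaller box.
- supply: White bench power supply, fixed, 140 mm (x) by 60 mm (y), 132 mm tall, close beside the station on its +y or its -y side (the centre 115 mm from the station's centre). Origin at the centre of its underside.
- bin: Low open grey bin of screws, fixed, 120 mm (x) by 60 mm (y), 35 mm tall, on the other side of the station. Origin at the centre of its underside.
- lamp0: A lamp module standing on its round collar, 80 mm tall, 44 mm across at most, about 130 g, loose. Origin at the centre of its underside, z up. To be left standing where it is. It stands beyond the station.
- lamp1: A lamp module standing on its round collar, 80 mm tall, 44 mm across at most, about 130 g, loose. Origin at the centre of its underside, z up. To be left standing where it is. It stands on the robot's side of the station.
- lamp2: A lamp module standing on its round collar, 80 mm tall, 44 mm across at most, about 130 g, loose. Origin at the centre of its underside, z up. To be left standing where it is. It stands on the robot's side of the tray.
There are look-alikes about, which are no part of the job. Leave any orange or turquoise look-alike of the driver_short alone.

How it is judged:
At the end, for the whole second after the job is handed in: Bigger box on the longer pad, smaller box on the shorter pad, each standing on its plain end, socket up within 0.08 rad, centre half its length above the pad (4 mm), centred within 12 mm along each pad side, broad faces square to the row (station y) within 0.22 rad, at rest (x of driver_long in the frame of pad_wide between -0.012 and 0.012 m and y of driver_long in the frame of pad_wide between -0.012 and 0.012 m and z of driver_long in the frame of pad_wide between 0.051 and 0.059 m and angle between each of driver_long, driver_short's own x axis and vertical below 0.08 rad and angle between the z axis of each of driver_long, driver_short and the y axis of station, either way round below 0.22 rad and linear speed of each of driver_long, driver_short below 0.02 m/s and angular speed of each of driver_long, driver_short below 0.1 rad/s and x of driver_short in the frame of pad_narrow between -0.012 and 0.012 m and y of driver_short in the frame of pad_narrow between -0.012 and 0.012 m and z of driver_short in the frame of pad_narrow between 0.038 and 0.046 m); the robot touches nothing.
It fails at once if a driver box squeezed with more than 60 N in total (contact force between the fingers and driver_long above 60 N or contact force between the fingers and driver_short above 60 N).
It fails at once if a driver box knocked or pressed on the station with more than 40 N (contact force between station and driver_long above 40 N or contact force between station and driver_short above 40 N).
It fails at once if a lamp module pushed more than 25 mm or tipped more than 0.3 rad (distance of any of lamp0, lamp1, lamp2 from where it was at the start of the episode above 0.025 m or angle between any of lamp0, lamp1, lamp2's own z axis and vertical above 0.3 rad).
It also fails if it takes over 72 s, if anything falls off the work surface, if the arm or the gripper's body presses on something with over 40 N, if the wrist force passes 120 N, or if a joint passes its speed limit or range.

## Robot

A 7-joint arm with a two-finger parallel gripper is mounted at the origin on the work surface. World frame = base frame: x ahead of the robot, y to its left, z up, the work surface at z = 0. Lengths are in m, angles in rad, forces in N, time in s.
With the tool pointing down it reaches from about 0.4 to 0.925 m from the base axis. Payload 5.6 kg.
Tool frame: the origin (TCP) lies at the very end of the fingers, on their centre line; the grasp point (between the pads) lies grip_point_offset behind it (grip_point_offset is the distance from the TCP to the grasp point, in m); z points along the fingers, y is the line along which they close (so a half turn about z gives the same grasp; the last joint's range is limited). The gripper opens to 85 mm and grips with 20 to 120 N. Pads are 22 mm wide; open, the fingers measure 114 mm over their backs; the gripper's body (76 mm by 85 mm) begins 54 mm behind the grasp point. The pads swing forward as they close: fully open they stand 13 mm farther back than shut.
Start: joints at [-1.352, 0.468, -0.012, 1.603, 0.006, 1.071, -0.056], TCP at [0.168, 0.628, 0.231] pointing down, gripper open.
Joint ranges: [-2.53, 2.53], [-0.31, 2.02], [-1.57, 1.55], [0.28, 2.44], [-1.29, 4.43], [0.15, 1.84], [-2.92, 2.92]. Speed limits (rad/s): [2.57, 2.57, 3.14, 3.14, 3.14, 3.14, 3.14].

## Interface

Orientations are given as a unit quaternion [x, y, z, w].
In Python, from plant import observe, grab_frame, get_calibration, hand_in, masks_of, grip_point_offset gives the robot as it stands.
- The arm moves only by the shell command python3 -m inch 'ROWS' [FORCE]. ROWS is JSON, a list of rows, each a list of 3 entries, a list of its own where there are three numbers: the shift along the tool's x, y, z in mm, then the turn, a rotation vector about the tool's x, y, z in rad, then the opening, from -1 (shut) to 1 (fully open). A call has 1 to 12 rows; each row is the pose to reach, as a shift and turn from the pose commanded when the call began, along the tool's axes at that moment; what a row does not reach only later rows make up. A row lasts 1/10 s, in which the tool goes at most 50 mm and 8.59 degrees, less where a joint would pass 70% of its speed; a pose out of reach is approached as far as the arm can. A call with a gripper value outside its range is refused whole. The fingers move at their own pace and stop on an object; FORCE is the grip in N (left out, the last holds). Time passes only in rows, so rows that repeat a pose let the fingers close. It gives the time, the measured TCP pose, the force, the opening and the grip force at its end, in the units of the state.
- observe(): the state, without advancing time (a new reading comes with each control period).
- grab_frame(name): name is "scene" or "top" or "wrist"; returns the picture (420x560x3 uint8, blue, green, red); there is no depth.
- get_calibration(name): a dict with "fx", "fy", "cx", "cy" (pixels), "xyz" and "orientation" of the camera in the world. Camera axes: x right, y down, z forward; pixel columns grow to the right and rows downward; lengths in m; the calibration is good to about 2 mm. A picture is of the moment at which its call begins: read the wrist's pose just before it. get_calibration takes no time and is no camera call; for the wrist camera it gives the pose at the moment of the call.
- hand_in(): hands the job in; it is judged then, once.
Trained networks look in the newest picture that a camera, given by its name, has taken for a name from the list of things; names that differ only in an ending like _2 or _b are one class to them, and where a whole thing is asked for, a point or a joint stands for the part that bears it (a point fixed in the world has none). Each returns a list of dicts, best first, with "conf" (0 to 1); they miss things now and then, are a little off and sometimes report something else, mostly with a low value. They report only what shows in the picture. A call takes as long as a camera call. They do not tell look-alikes from the thing itself.
- masks_of(camera, label): "mask" (420x560 bool, what is visible of it) and "rect" ([left, top, right, bottom] in pixels, round what is visible of it).
The state is a dict: "clock": time; "joint_pos": joint angles; "joint_vel": joint speeds; "effort": joint torques, N m; "ee_pos": TCP position; "tcp_rot": TCP orientation; "wrist_force": force on the tool from outside, world axes, zero at the start; "moment": the same for the moment, N m; "grip_width": finger opening in m; "grip_force": force on a finger pad.
Only numpy, scipy, OpenCV 4.12 (cv2) and the standard library are available. Lean on these libraries where they do the work, as an engineer would, in place of code of your own. Each camera call takes 0.05 s, during which the arm holds its last target. There are 200 camera calls.

## Working session

There is one attempt and no reset: what is moved stays moved. The work goes in short steps, Python scripts to look and compute and a shell command to move; the robot and the scene stay as the last step left them, time stands still between calls to the robot, and variables do not carry over. Pictures are saved under pics/ and viewed, at most 10 in all, crops included, and the job is handed in when it is done.

```bash
ls; mkdir -p pics; python3 - <<'E'
from plant import *
import cv2,numpy as np
s=observe();print({k:np.round(v,3) for k,v in s.items()},grip_point_offset)
a=grab_frame("scene");b=grab_frame("top")
cv2.imwrite("pics/s.png",a);cv2.imwrite("pics/t.png",b)
cv2.imwrite("pics/t1.png",cv2.resize(b,(800,600),interpolation=cv2.INTER_CUBIC))
for c in("scene","top","wrist"):print(c,get_calibration(c))
for c in("top","scene"):
 for l in("driver_long","driver_short","tray","station","supply","bin","lamp0"):
  print(c,l,[(round(m["conf"],2),np.round(m["rect"]).tolist(),int(m["mask"].sum())) for m in masks_of(c,l)])
E
```

```text
pics
{'clock': np.float64(0.0), 'joint_pos': array([-1.352,  0.468, -0.012,  1.604,  0.006,  1.071, -0.056]), 'joint_vel': array([-0.   , -0.001,  0.002,  0.001,  0.001,  0.002,  0.   ]), 'effort': array([ 1.0000e-03, -5.3239e+01,  2.1000e-02, -2.5131e+01,  1.1000e-02,
        7.0000e-03,  0.0000e+00]), 'ee_pos': array([0.168, 0.627, 0.23 ]), 'tcp_rot': array([ 0.131,  0.991, -0.001, -0.   ]), 'wrist_force': array([-0.04 ,  0.446, -0.195]), 'moment': array([ 0.006, -0.029,  0.011]), 'grip_force': np.float64(0.0), 'grip_width': np.float64(0.085)} 0.0187
scene {'fx': 400.25287054485176, 'fy': 400.25287054485176, 'cx': 277.34189701530346, 'cy': 214.3883851467342, 'xyz': array([1.01005274, 0.07897944, 0.7816179 ]), 'orientation': array([ 0.63357214,  0.70681173, -0.23986551, -0.20363705])}
top {'fx': 430.03984572865124, 'fy': 430.03984572865124, 'cx': 278.51673314873034, 'cy': 206.66914419758405, 'xyz': array([0.36240781, 0.02041797, 0.91257359]), 'orientation': array([ 0.71394901, -0.69478896,  0.07102687, -0.05000299])}
wrist {'fx': 315.66253152448877, 'fy': 315.66253152448877, 'cx': 2
[... 666 characters left out ...]
.0, 232.0, 406.0, 254.0], 498)]
scene driver_long [(0.9, [381.0, 220.0, 420.0, 274.0], 1692), (0.45, [150.0, 223.0, 218.0, 283.0], 3741)]
scene driver_short [(0.93, [328.0, 167.0, 367.0, 198.0], 793), (0.68, [323.0, 214.0, 360.0, 257.0], 912), (0.65, [266.0, 286.0, 315.0, 330.0], 1292), (0.6, [350.0, 296.0, 391.0, 344.0], 1359)]
scene tray [(0.88, [307.0, 217.0, 428.0, 288.0], 3201)]
scene station [(0.56, [152.0, 222.0, 217.0, 285.0], 3881)]
scene supply [(0.65, [213.0, 184.0, 253.0, 270.0], 2711)]
scene bin [(0.62, [112.0, 228.0, 152.0, 282.0], 1777)]
scene lamp0 [(0.86, [169.0, 186.0, 189.0, 214.0], 416), (0.82, [384.0, 186.0, 409.0, 217.0], 466), (0.69, [171.0, 282.0, 195.0, 316.0], 558)]
```

View pics/t1.png

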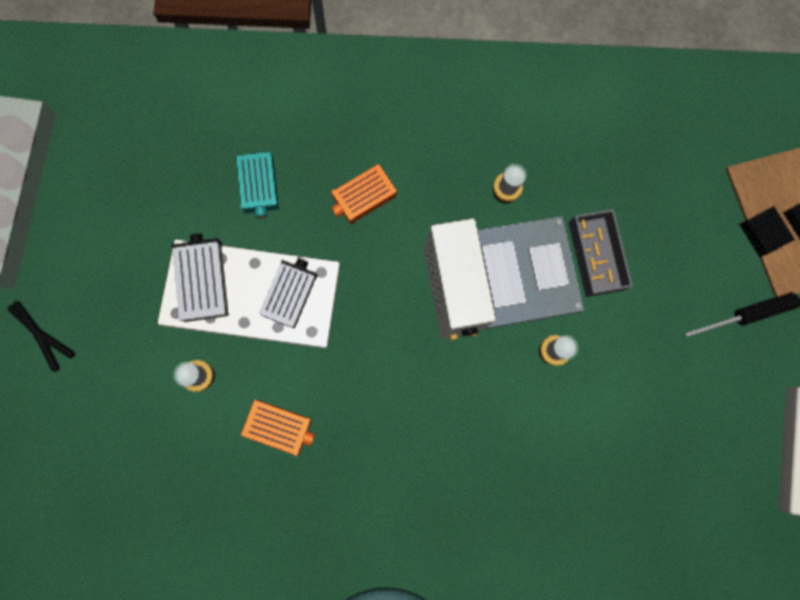

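```bash
python3 - <<'E'
import cv2
a=cv2.imread("pics/s.png")
cv2.imwrite("pics/s1.png",cv2.resize(a[150:360,100:440],(800,494),interpolation=cv2.INTER_CUBIC))
E
```

```text
(no output)
```

View pics/s1.png

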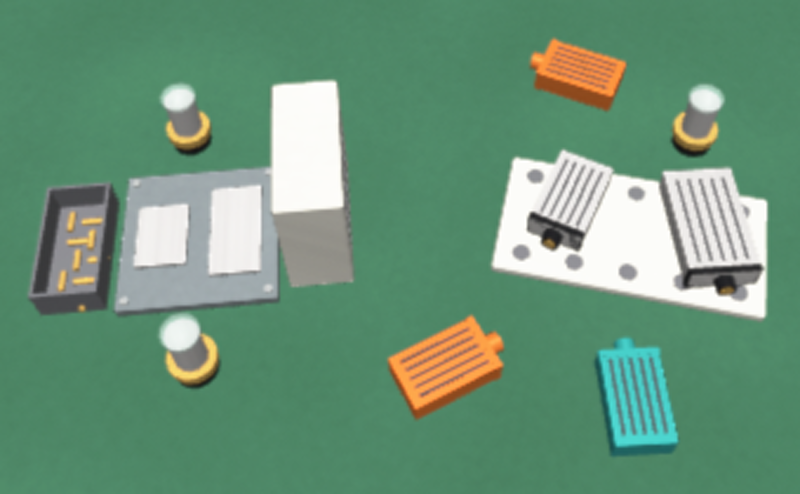

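The top view (800x600) shows the bigger box at (200,280) and the smaller at (290,293), both grey and on the white tray with sockets up (+x). Look-alikes for the smaller box:
- orange at (364,193)
- orange at (278,428)
- turquoise at (257,183)

I choose the grey one on the tray. The longer pad at (504,273) is next to the supply at (462,273), and the shorter pad is at (549,266). The bin is at (601,252), and the lamps are at (510,183), (558,350) and (195,375). The scene crop confirms all of this.

```bash
cat > h.py <<'E'
import numpy as np,cv2
from scipy.spatial.transform import Rotation as R
from scipy.optimize import minimize
from plant import *
def proj(P,c):
    p=(np.atleast_2d(P)-c["xyz"])@R.from_quat(c["orientation"]).as_matrix()
    return np.c_[c["fx"]*p[:,0]/p[:,2]+c["cx"],c["fy"]*p[:,1]/p[:,2]+c["cy"]]
def back(uv,z,c):
    uv=np.atleast_2d(uv);d=np.c_[(uv[:,0]-c["cx"])/c["fx"],(uv[:,1]-c["cy"])/c["fy"],np.ones(len(uv))]@R.from_quat(c["orientation"]).as_matrix().T
    return c["xyz"]+d*((z-c["xyz"][2])/d[:,2])[:,None]
def cub(x,y,yaw,L,W,z0,z1):
    P=np.array([[a*L/2,b*W/2] for a in(-1,1) for b in(-1,1)])@np.array([[np.cos(yaw),np.sin(yaw)],[-np.sin(yaw),np.cos(yaw)]])+[x,y]
    return np.r_[np.c_[P,[z0]*4],np.c_[P,[z1]*4]]
def sil(P,c):
    S=4;h=cv2.convexHull((proj(P,c)*S+S/2-.5).astype(np.float32)).round().astype(np.int32)
    m=np.zeros((420*S,560*S),np.uint8);cv2.fillConvexPoly(m,h,1)
    return cv2.resize(m.astype(np.float32),(560,420),interpolation=cv2.INTER_AREA)
def fit(ms,L,W,z0,z1,p0):
    def f(p):
        t=0
        for m,c in ms:
            s=sil(cub(*p,L,W,z0,z1),c);t-=np.minimum(s,m).sum()/np.maximum(s,m).sum()
        return t
    sx=np.array([p0]+[np.array(p0)+d for d in np.diag([.015,.015,.15])])
    r=minimize(f,p0,method="Nelder-Mead",options=dict(initial_simplex=sx,xatol=2e-4,fatol=1e-4));return r.x,-r.fun/len(ms)
E
python3 - <<'E'
from h import *
C={k:get_calibration(k) for k in("top","scene")}
F={k:grab_frame(k) for k in C}
def best(cam,lab,near):
    L=masks_of(cam,lab);u=proj([near],C[cam])[0]
    L=[m for m in L if np.hypot((m["rect"][0]+m["rect"][2])/2-u[0],(m["rect"][1]+m["rect"][3])/2-u[1])<25]
    return L[0]["mask"].astype(np.float32) if L else None
for lab,uv,z,dims in(("driver_long",(140,196),.06,(.110,.064,.034,.060)),("driver_short",(203,205),.06,(.084,.052,.034,.060)),("supply",(323,191),.132,(.14,.06,0,.132)),("tray",(174,205),.012,(.13,.25,0,.012))):
    n=back(uv,z,C["top"])[0]; 
    ms=[(best(k,lab,n),C[k]) for k in C]
    for sel in(ms,ms[:1],ms[1:]):
        sel=[s for s in sel if s[0] is not None]
        if sel: r,q=fit(sel,*dims,[n[0],n[1],-.1]);print(lab,np.round(r,4),round(q,3))
# pads and lamps
pts={"wide":(504/800*560,273*.7),"narrow":(549*.7,266*.7)}
for k in C:
    hsv=cv2.cvtColor(F[k],cv2.COLOR_BGR2HSV)
    for n,uv in pts.items():
        u=proj(back(uv,.018,C["top"]),C[k])[0]
        g=F[k][...,2]; ref=np.median(g[int(u[1])-4:int(u[1])+5,int(u[0])-4:int(u[0])+5]); 
        b=(g>ref*.82).astype(np.uint8)
        nl,lb,st,ce=cv2.connectedComponentsWithStats(b,connectivity=4)
        i=lb[int(u[1]),int(u[0])]
        cs=cv2.findContours((lb==i).astype(np.uint8),0,1)[0][0].reshape(-1,2)
        P=back(cs,.018,C[k])[:,:2]
        (cx,cy),(w,h),a=cv2.minAreaRect((P*1000).astype(np.float32));print(k,n,ref,st[i],round(cx,1),round(cy,1),round(w,1),round(h,1),round(a,1))
    for m in masks_of(k,"lamp0"):
        ys,xs=np.nonzero(m["mask"]);print(k,"lamp",round(m["conf"],2),back((xs.mean(),ys.mean()),.035,C[k])[0].round(3))
    for l,m in[("station",masks_of(k,"station")[0]["mask"])]:
        cs=max(cv2.findContours(m.astype(np.uint8),0,1)[0],key=len).reshape(-1,2)
        print(k,cv2.minAreaRect((back(cs,.012,C[k])[:,:2]*1000).astype(np.float32)))
E
```

```text
driver_long [0.5262 0.2778 0.171 ] 0.943
driver_long [0.5266 0.2778 0.1695] 0.949
driver_long [0.5255 0.2783 0.1675] 0.938
driver_short [ 0.5106  0.1527 -0.3488] 0.923
driver_short [ 0.5113  0.1522 -0.3292] 0.917
driver_short [ 0.5092  0.1526 -0.3606] 0.938
supply [ 0.5301 -0.0847  0.1989] 0.96
supply [ 0.5301 -0.0849  0.2034] 0.972
supply [ 0.5284 -0.085   0.1924] 0.954
tray [ 0.5167  0.215  -0.1081] 0.553
tray [ 0.5167  0.2155 -0.1082] 0.557
tray [ 0.5149  0.2154 -0.0975] 0.553
top wide 209.0 [338 169  30  46 948] 555.8 -161.3 94.8 46.7 11.7
top narrow 206.0 [371 170  27  33 638] 569.8 -229.7 64.8 46.6 11.5
top lamp 0.97 [0.393 0.279 0.035]
top lamp 0.93 [ 0.443 -0.235  0.035]
top lamp 0.79 [ 0.69  -0.167  0.035]
top ((562.701416015625, -195.94879150390625), (150.67428588867188, 148.84652709960938), 11.581804275512695)
scene wide 243.0 [189 229  22  38 771] 554.4 -162.2 95.8 46.9 12.3
scene narrow 241.0 [157 237  23  26 528] 568.6 -230.4 65.6 47.4 11.9
scene lamp 0.8 [0.392 0.279 0.035]
scene lamp 0.72 [ 0.447 -0.235  0.035]
scene lamp 0.67 [ 0.69  -0.167  0.035]
scene ((563.9756469726562, -195.6488037109375), (159.07052612304688, 150.1837158203125), 12.677254676818848)
```

```bash
cat >> h.py <<'E'
sy_=.205;sx=np.array([np.cos(sy_),np.sin(sy_),0]);sy=np.array([-np.sin(sy_),np.cos(sy_),0]);up=np.array([0,0,1.])
PW=np.array([.555,-.1618,.018]);PN=np.array([.569,-.230,.018])
def Rst(a,s=1): # station tool orientation, a = angle below horizontal
    z=np.cos(a)*sy-np.sin(a)*up;y=s*sx;return np.c_[np.cross(y,z),y,z]
def Rbox(yaw,a,s=1): # over a flat box: tool tilted a toward socket end
    bx=np.array([np.cos(yaw),np.sin(yaw),0]);by=np.array([-np.sin(yaw),np.cos(yaw),0])
    z=-np.cos(a)*up-np.sin(a)*bx;y=-s*by;return np.c_[np.cross(y,z),y,z]
def go(gp,Rt,off=grip_point_offset):
    s=observe();R0=R.from_quat(s["tcp_rot"]).as_matrix();p=np.array(gp)-off*Rt[:,2]*-1 if off else np.array(gp)
    d=R0.T@(p-s["ee_pos"])*1000;v=R.from_matrix(R0.T@Rt).as_rotvec()
    print("shift",d.round(0).tolist(),"turn",v.round(3).tolist(),"|%.0fmm %.0fdeg|"%(np.linalg.norm(d),np.degrees(np.linalg.norm(v))));return d,v
def st(gp=None,Rt=None):
    s=observe();print("t",round(float(s["clock"]),2),"q",s["joint_pos"].round(2).tolist(),"p",s["ee_pos"].round(4).tolist(),"F",s["wrist_force"].round(1).tolist(),"w",round(float(s["grip_width"]),4),"gf",round(float(s["grip_force"]),1))
    Rm=R.from_quat(s["tcp_rot"]).as_matrix();print("z",Rm[:,2].round(3).tolist(),"y",Rm[:,1].round(3).tolist())
E
python3 - <<'E'
from h import *
go(PW+[0,0,.30],Rst(np.radians(25)))
E
```

```text
shift [-570.0, -647.0, -79.0] turn [-0.623, 1.012, 0.978] |866mm 88deg|
```

```bash
python3 -m inch '[[[0,0,-90],[0,0,0],1],[[-570,-647,-80],[-0.2,0.3,0.3],1],[[-570,-647,-80],[-0.2,0.3,0.3],1],[[-570,-647,-80],[-0.2,0.3,0.3],1],[[-570,-647,-80],[-0.2,0.3,0.3],1],[[-570,-647,-80],[-0.2,0.3,0.3],1],[[-570,-647,-80],[-0.2,0.3,0.3],1],[[-570,-647,-80],[-0.2,0.3,0.3],1],[[-570,-647,-80],[-0.2,0.3,0.3],1],[[-570,-647,-80],[-0.2,0.3,0.3],1],[[-570,-647,-80],[-0.2,0.3,0.3],1],[[-570,-647,-80],[-0.2,0.3,0.3],1]]'
python3 - <<'E'
from h import *
st();go(PW+[0,0,.30],Rst(np.radians(25)))
E
```

```text
clock: 2.7
ee_pos: [0.4131, 0.1335, 0.301]
tcp_rot: [0.274, 0.945, 0.118, -0.134]
wrist_force: [1.5, 0.1, -0.4]
grip_width: 0.0851
grip_force: 0.0
t 2.7 q [-0.5, 0.1, 0.38, 1.98, -0.38, 1.25, 1.04] p [0.4131, 0.1335, 0.301] F [1.5, 0.1, -0.4] w 0.0851 gf 0.0
z [-0.188, 0.297, -0.936] y [0.55, 0.822, 0.15]
shift [-245.0, -151.0, -117.0] turn [-0.42, 0.706, 0.687] |311mm 61deg|
```

```bash
python3 -m inch '[[[-245,-151,-117],[-0.42,0.706,0.687],1],[[-245,-151,-117],[-0.42,0.706,0.687],1],[[-245,-151,-117],[-0.42,0.706,0.687],1],[[-245,-151,-117],[-0.42,0.706,0.687],1],[[-245,-151,-117],[-0.42,0.706,0.687],1],[[-245,-151,-117],[-0.42,0.706,0.687],1],[[-245,-151,-117],[-0.42,0.706,0.687],1],[[-245,-151,-117],[-0.42,0.706,0.687],1],[[-245,-151,-117],[-0.42,0.706,0.687],1],[[-245,-151,-117],[-0.42,0.706,0.687],1]]'
python3 - <<'E'
from h import *
st();go(PW+[0,0,.30],Rst(np.radians(25)));print(Rst(np.radians(25)).T.round(2)[1:])
E
```

```text
clock: 3.7
ee_pos: [0.5498, -0.1459, 0.3083]
tcp_rot: [0.534, 0.653, 0.34, -0.416]
wrist_force: [0.5, 0.4, -0.8]
grip_width: 0.0849
grip_force: 0.0
t 3.7 q [0.66, 0.73, -0.15, 1.42, -0.69, 1.83, 0.83] p [0.5498, -0.1459, 0.3083] F [0.5, 0.4, -0.8] w 0.0849 gf 0.0
z [-0.181, 0.888, -0.422] y [0.98, 0.199, -0.002]
shift [2.0, 2.0, -0.0] turn [0.004, -0.0, -0.004] |3mm 0deg|
[[ 0.98  0.2   0.  ]
 [-0.18  0.89 -0.42]]
```

```bash
python3 -m inch '[[[-82,2,38],[0,0,0],1],[[-82,2,38],[0,0,0],1],[[-165,2,76],[0,0,0],1],[[-165,2,76],[0,0,0],1],[[-165,2,76],[0,0,0],1]]'
python3 - <<'E'
from h import *
st();go(PW+[0,0,.1],Rst(np.radians(25)))
E
```

```text
clock: 4.2
ee_pos: [0.5505, -0.1391, 0.1227]
tcp_rot: [0.532, 0.654, 0.335, -0.422]
wrist_force: [-1.4, 0.3, 0.2]
grip_width: 0.0854
grip_force: 0.0
t 4.2 q [0.64, 0.96, -0.13, 1.45, -0.64, 1.63, 1.0] p [0.5505, -0.1391, 0.1227] F [-1.4, 0.3, 0.2] w 0.0854 gf 0.0
z [-0.195, 0.886, -0.42] y [0.978, 0.21, -0.01]
shift [-14.0, -0.0, -0.0] turn [-0.01, -0.003, -0.006] |14mm 1deg|
```

```bash
python3 - <<'E'
from h import *
a=np.radians(25);yaw=.17;bx=np.array([np.cos(yaw),np.sin(yaw),0])
go(np.array([.5262,.2778,.047])+.008*bx+[0,0,.14],Rbox(yaw,a),.022)
E
```

```text
shift [214.0, 62.0, 356.0] turn [-0.61, -1.184, 1.643] |420mm 121deg|
```

```bash
python3 -m inch '[[[82,0,-38],[0,0,0],1],[[163,0,-76],[0,0,0],1],[[163,0,-76],[0,0,0],1],[[163,0,-76],[0,0,0],1],[[280,30,150],[-0.61,-1.184,1.643],1],[[280,30,150],[-0.61,-1.184,1.643],1],[[280,30,150],[-0.61,-1.184,1.643],1],[[280,30,150],[-0.61,-1.184,1.643],1],[[280,30,150],[-0.61,-1.184,1.643],1],[[280,30,150],[-0.61,-1.184,1.643],1],[[280,30,150],[-0.61,-1.184,1.643],1],[[280,30,150],[-0.61,-1.184,1.643],1]]'
python3 - <<'E'
from h import *
st();a=np.radians(25);yaw=.17;bx=np.array([np.cos(yaw),np.sin(yaw),0])
go(np.array([.5262,.2778,.047])+.008*bx+[0,0,.14],Rbox(yaw,a),.022)
E
```

```text
clock: 5.4
ee_pos: [0.5295, 0.1148, 0.3225]
tcp_rot: [0.899, 0.387, 0.038, -0.199]
wrist_force: [0.2, 0.1, -0.5]
grip_width: 0.0856
grip_force: 0.0
t 5.4 q [0.05, 0.25, -0.11, 1.76, -0.4, 1.23, -0.67] p [0.5295, 0.1148, 0.3225] F [0.2, 0.1, -0.5] w 0.0856 gf 0.0
z [-0.085, 0.388, -0.918] y [0.712, -0.621, -0.328]
shift [73.0, -53.0, 206.0] turn [-0.256, -0.528, 0.714] |225mm 53deg|
```

```bash
python3 -m inch '[[[73,-53,206],[-0.256,-0.528,0.714],1],[[73,-53,206],[-0.256,-0.528,0.714],1],[[73,-53,206],[-0.256,-0.528,0.714],1],[[73,-53,206],[-0.256,-0.528,0.714],1],[[73,-53,206],[-0.256,-0.528,0.714],1],[[73,-53,206],[-0.256,-0.528,0.714],1],[[73,-53,206],[-0.256,-0.528,0.714],1],[[73,-53,206],[-0.256,-0.528,0.714],1],[[73,-53,206],[-0.256,-0.528,0.714],1]]'
python3 - <<'E'
from h import *
st();a=np.radians(25);yaw=.17;bx=np.array([np.cos(yaw),np.sin(yaw),0])
go(np.array([.5262,.2778,.047])+.008*bx+[0,0,.14],Rbox(yaw,a),.022)
c=get_calibration("wrist");f=grab_frame("wrist");cv2.imwrite("pics/w1.png",f)
for l,p,d in(("driver_long",[.5262,.2778,.17],(.11,.064,.034,.06)),("driver_short",[.5106,.1527,-.349],(.084,.052,.034,.06))):
  for m in masks_of("wrist",l):
    print(l,m["conf"],m["rect"]);
    if m["conf"]>.5: print(fit([(m["mask"].astype(np.float32),c)],*d,p))
E
```

```text
clock: 6.3
ee_pos: [0.5254, 0.2766, 0.1657]
tcp_rot: [0.973, 0.084, -0.216, 0.016]
wrist_force: [0.3, 0.6, 0.8]
grip_width: 0.0854
grip_force: 0.0
t 6.3 q [-0.48, 0.68, 0.0, 1.48, -0.13, 1.4, -1.82] p [0.5254, 0.2766, 0.1657] F [0.3, 0.6, 0.8] w 0.0854 gf 0.0
z [-0.417, -0.067, -0.906] y [0.171, -0.985, -0.006]
shift [-1.0, -1.0, -1.0] turn [-0.005, -0.0, 0.004] |2mm 0deg|
driver_long 0.77 [222.9, 43.9, 324.7, 204.6]
(array([0.52657571, 0.27811701, 0.17563437]), np.float64(0.9490545988082886))
driver_short 0.93 [295.9, 245.8, 373.3, 304.6]
(array([ 0.5106,  0.1527, -0.349 ]), np.float64(-0.0))
driver_short 0.9 [358.3, 121.4, 486.8, 228.7]
(array([ 0.5108651 ,  0.15343878, -0.33981765]), np.float64(0.9141011238098145))
```

View pics/w1.png

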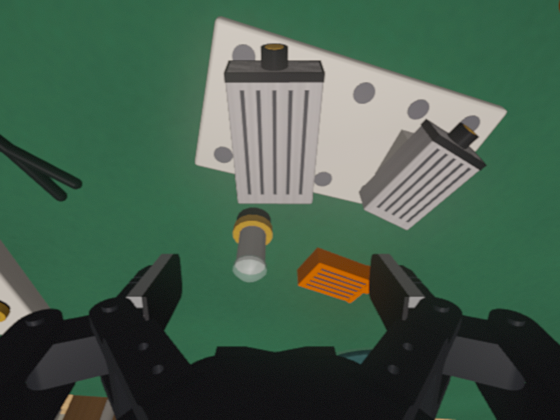

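```bash
python3 -m inch '[[[19,-1,41],[0,0,0],1],[[38,-1,84],[0,0,0],1],[[50,-1,110],[0,0,0],1],[[58,-1,126],[0,0,0],1],[[58,-1,126],[0,0,0],1],[[58,-1,126],[0,0,0],1]]'
python3 - <<'E'
from h import *
st();a=np.radians(25);yaw=.172;bx=np.array([np.cos(yaw),np.sin(yaw),0])
go(np.array([.5255,.2778,.047])+.008*bx,Rbox(yaw,a),.022)
E
```

```text
clock: 7.05
ee_pos: [0.5252, 0.2768, 0.026]
tcp_rot: [0.973, 0.083, -0.217, 0.016]
wrist_force: [0.7, 0.4, 0.5]
grip_width: 0.0853
grip_force: 0.0
t 7.05 q [-0.47, 0.85, -0.0, 1.52, -0.14, 1.19, -1.79] p [0.5252, 0.2768, 0.026] F [0.7, 0.4, 0.5] w 0.0853 gf 0.0
z [-0.419, -0.066, -0.906] y [0.167, -0.986, -0.006]
shift [-1.0, -1.0, -1.0] turn [-0.007, 0.002, -0.001] |2mm 0deg|
```

```bash
python3 -m inch '[[[-1,-1,-1],[0,0,0],0.8],[[-1,-1,-1],[0,0,0],0.65],[[-1,-1,-1],[0,0,0],0.55],[[-1,-1,-1],[0,0,0],0.5],[[-1,-1,-1],[0,0,0],0.45],[[-1,-1,-1],[0,0,0],0.3],[[-1,-1,-1],[0,0,0],0.2],[[-1,-1,-1],[0,0,0],0.2],[[-1,-1,-1],[0,0,0],0.2]]' 22
python3 - <<'E'
from h import *
st()
E
```

```text
clock: 7.95
ee_pos: [0.5242, 0.278, 0.0271]
tcp_rot: [0.973, 0.083, -0.217, 0.016]
wrist_force: [0.4, -0.5, 5.4]
grip_width: 0.0636
grip_force: 25.3
t 7.95 q [-0.47, 0.85, -0.0, 1.52, -0.14, 1.19, -1.8] p [0.5242, 0.278, 0.0271] F [0.4, -0.5, 5.4] w 0.0636 gf 25.3
z [-0.419, -0.066, -0.905] y [0.168, -0.986, -0.005]
```

```bash
python3 -m inch '[[[-4,0,-9],[0,0,0],0.2],[[-13,0,-27],[0,0,0],0.2],[[-25,0,-55],[0,0,0],0.2],[[-42,0,-90],[0,0,0],0.2],[[-58,0,-125],[0,0,0],0.2],[[-75,0,-162],[0,0,0],0.2],[[-93,0,-200],[0,0,0],0.2],[[-93,0,-200],[0,0,0],0.2],[[-93,0,-200],[0,0,0],0.2]]' 20
python3 - <<'E'
from h import *
st();a=np.radians(25)
go(PW+[0,0,.055+.008+.2],Rst(a),.022)
cv2.imwrite("pics/w2.png",grab_frame("wrist"))
E
```

```text
clock: 8.85
ee_pos: [0.525, 0.2767, 0.2483]
tcp_rot: [0.973, 0.083, -0.216, 0.016]
wrist_force: [-0.3, 0.4, -3.4]
grip_width: 0.0636
grip_force: 24.5
t 8.85 q [-0.48, 0.6, 0.01, 1.42, -0.13, 1.54, -1.84] p [0.525, 0.2767, 0.2483] F [-0.3, 0.4, -3.4] w 0.0636 gf 24.5
z [-0.418, -0.066, -0.906] y [0.168, -0.986, -0.006]
shift [-51.0, 417.0, -4.0] turn [0.593, 1.188, -1.643] |420mm 121deg|
```

View pics/w2.png

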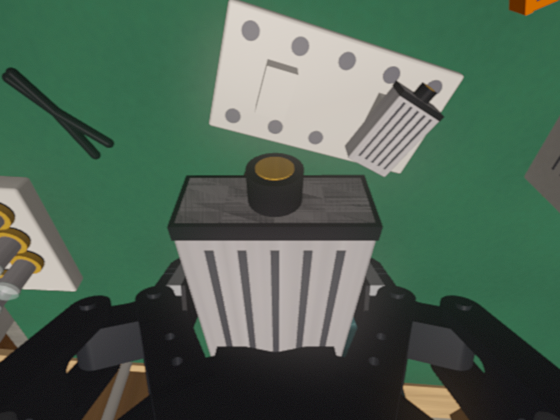

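```bash
python3 -m inch '[[[-1,10,0],[0.015,0.03,-0.041],0.2],[[-4,31,0],[0.045,0.09,-0.123],0.2],[[-7,62,0],[0.09,0.18,-0.247],0.2],[[-11,94,-1],[0.134,0.267,-0.37],0.2],[[-15,125,-1],[0.178,0.356,-0.493],0.2],[[-19,156,-1],[0.222,0.445,-0.616],0.2],[[-23,188,-2],[0.267,0.535,-0.74],0.2],[[-27,219,-2],[0.311,0.624,-0.863],0.2],[[-31,250,-2],[0.356,0.713,-0.986],0.2],[[-34,281,-3],[0.4,0.802,-1.109],0.2],[[-37,302,-3],[0.43,0.862,-1.191],0.2],[[-38,313,-3],[0.445,0.891,-1.232],0.2]]'
python3 - <<'E'
from h import *
st();a=np.radians(25)
go(PW+[0,0,.055+.008+.2],Rst(a),.022)
E
```

```text
clock: 10.1
ee_pos: [0.5436, -0.0411, 0.2622]
tcp_rot: [0.727, 0.559, 0.212, -0.338]
wrist_force: [0.1, 0.2, -2.3]
grip_width: 0.064
grip_force: 24.5
t 10.1 q [0.53, 0.51, -0.19, 1.71, -0.64, 1.38, 0.36] p [0.5436, -0.0411, 0.2622] F [0.1, 0.2, -2.3] w 0.064 gf 24.5
z [-0.068, 0.728, -0.682] y [0.956, -0.148, -0.254]
shift [-59.0, 20.0, -81.0] turn [0.148, 0.295, -0.414] |102mm 30deg|
```

```bash
python3 -m inch '[[[-8,3,-11],[0.02,0.04,-0.056],0.2],[[-20,7,-28],[0.05,0.1,-0.14],0.2],[[-36,12,-49],[0.09,0.18,-0.25],0.2],[[-50,17,-69],[0.127,0.252,-0.354],0.2],[[-59,20,-81],[0.148,0.295,-0.414],0.2],[[-59,20,-81],[0.148,0.295,-0.414],0.2],[[-59,20,-81],[0.148,0.295,-0.414],0.2]]'
python3 - <<'E'
from h import *
st();a=np.radians(25)
go(PW+[0,0,.055+.008+.2],Rst(a),.022)
a=grab_frame("scene");b=grab_frame("top");u=proj([.555,-.16,.27],get_calibration("top"))[0].astype(int);v=proj([.555,-.16,.27],get_calibration("scene"))[0].astype(int);print(u,v)
ca=a[max(0,v[1]-100):v[1]+100,max(0,v[0]-100):v[0]+100];cb=b[max(0,u[1]-100):u[1]+100,max(0,u[0]-100):u[0]+100]
cv2.imwrite("pics/p3.png",np.hstack([cv2.resize(x,(400,400),interpolation=cv2.INTER_CUBIC) for x in(ca,cb)]))
E
```

```text
clock: 10.8
ee_pos: [0.552, -0.1387, 0.2721]
tcp_rot: [0.533, 0.654, 0.337, -0.418]
wrist_force: [-0.2, 0.6, -1.8]
grip_width: 0.0637
grip_force: 24.6
t 10.8 q [0.72, 0.78, -0.26, 1.43, -0.63, 1.75, 0.81] p [0.552, -0.1387, 0.2721] F [-0.2, 0.6, -1.8] w 0.0637 gf 24.6
z [-0.187, 0.887, -0.423] y [0.979, 0.204, -0.004]
shift [-2.0, -2.0, -3.0] turn [-0.002, 0.0, -0.003] |4mm 0deg|
[383 158] [175 170]
```

View pics/p3.png

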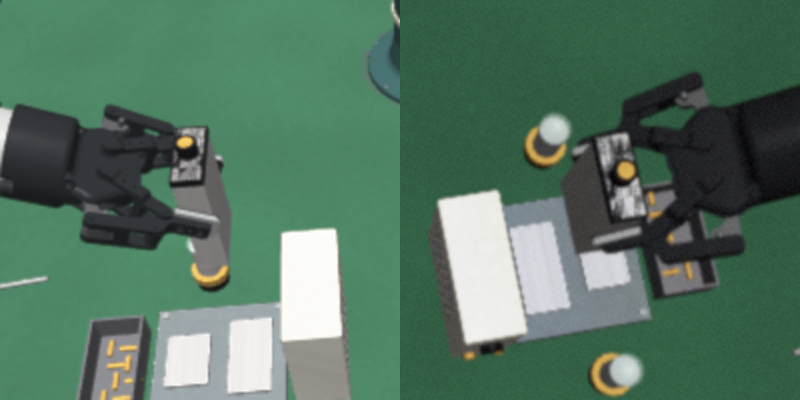

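```bash
python3 - <<'E'
from h import *
from scipy.optimize import least_squares
c=get_calibration("wrist");s=observe();Rt=R.from_quat(s["tcp_rot"]).as_matrix();a=np.radians(25)
uv=np.array([[172,226],[380,226],[188,177],[367,177]])
B=np.array([[.055,.032,.013],[.055,-.032,.013],[.055,.032,-.013],[.055,-.032,-.013]])
# tool frame: box x = cos25*x... from Rst: up, -sy
Rn=Rst(a).T@np.c_[up,-sx,-sy]
def f(p,full=False):
    ctr=np.array([0,p[2],-.022])-.008*Rn[:,0]+Rn@np.array([p[0],0,p[1]])
    P=ctr+(R.from_euler("y",p[3]).as_matrix() and 0 if False else (B@R.from_rotvec([0,p[3],0]).as_matrix().T)@Rn.T)
    return (proj(s["ee_pos"]+P@Rt.T,c)-uv).ravel()
print(f(np.zeros(4)).reshape(-1,2).round(1).tolist())
r=least_squares(f,np.zeros(4),x_scale=[.01,.01,.01,.1]);print(r.x.round(4),r.fun.round(1))
E
```

```text
[[-7.5, -3.5], [1.8, -3.6], [-4.3, -5.4], [-3.9, -5.5]]
[-0.0031 -0.001   0.0011  0.0068] [-0.5  0.5  2.2  0.3  1.2 -0.4 -3.2 -0.5]
```

```bash
python3 - <<'E'
from h import *
a=np.radians(25);go(PW+[0,0,.055+.008+.02],Rst(a),.022)
E
```

```text
shift [-167.0, -2.0, 73.0] turn [-0.003, 0.002, -0.001] |182mm 0deg|
```

```bash
python3 -m inch '[[[-8,-2,4],[0,0,0],0.2],[[-30,-2,13],[0,0,0],0.2],[[-58,-2,25],[0,0,0],0.2],[[-85,-2,37],[0,0,0],0.2],[[-112,-2,49],[0,0,0],0.2],[[-135,-2,59],[0,0,0],0.2],[[-152,-2,66],[0,0,0],0.2],[[-163,-2,71],[0,0,0],0.2],[[-167,-2,73],[-0.002,0,0],0.2],[[-167,-2,73],[-0.002,0,0],0.2],[[-167,-2,73],[-0.002,0,0],0.2]]'
python3 - <<'E'
from h import *
st();a=np.radians(25)
go(PW+[0,0,.055+.008+.005],Rst(a),.022)
E
```

```text
clock: 12.0
ee_pos: [0.5521, -0.1443, 0.0927]
tcp_rot: [0.533, 0.655, 0.339, -0.415]
wrist_force: [-0.0, 0.9, -3.1]
grip_width: 0.0635
grip_force: 24.5
t 12.0 q [0.71, 1.02, -0.23, 1.43, -0.58, 1.57, 0.98] p [0.5521, -0.1443, 0.0927] F [-0.0, 0.9, -3.1] w 0.0635 gf 24.5
z [-0.183, 0.886, -0.426] y [0.979, 0.203, 0.001]
shift [-14.0, -1.0, 9.0] turn [0.001, 0.003, 0.001] |16mm 0deg|
```

```bash
python3 -m inch '[[[-4,-0.5,3],[0,0,0],0.2],[[-8,-1,5],[0,0,0],0.2],[[-12,-1,8],[0,0,0],0.2],[[-12,-1,8],[0,0,0],0.2],[[-12,-1,8],[0,0,0],0.2]]' | grep -E 'ee|wrist'
for i in 1; do python3 -m inch '[[[-0.9,0,0.4],[0,0,0],0.2],[[-0.9,0,0.4],[0,0,0],0.2],[[-1.8,0,0.8],[0,0,0],0.2],[[-1.8,0,0.8],[0,0,0],0.2]]' | grep -E 'ee|wrist'; done
python3 - <<'E'
from h import *
st();a=np.radians(25)
go(PW+[0,0,.055+.008+.003],Rst(a),.022)
E
```

```text
ee_pos: [0.55, -0.1421, 0.0773]
wrist_force: [-0.9, -0.4, -3.5]
ee_pos: [0.5501, -0.1423, 0.0754]
wrist_force: [0.5, 0.1, -3.2]
t 12.9 q [0.7, 1.04, -0.23, 1.44, -0.57, 1.55, 0.99] p [0.5501, -0.1423, 0.0754] F [0.5, 0.1, -3.2] w 0.0635 gf 24.5
z [-0.184, 0.886, -0.425] y [0.979, 0.203, -0.0]
shift [-1.0, 1.0, 0.0] turn [0.0, 0.002, -0.0] |1mm 0deg|
```

```bash
for i in 1 2; do python3 -m inch '[[[-0.45,0.3,0.2],[0,0,0],0.2],[[-0.9,0.3,0.4],[0,0,0],0.2],[[-0.9,0.3,0.4],[0,0,0],0.2]]' | grep -E 'ee|wrist'; done
```

```text
ee_pos: [0.5504, -0.1422, 0.0745]
wrist_force: [0.5, -0.8, -3.1]
ee_pos: [0.5507, -0.1422, 0.0735]
wrist_force: [-0.8, -0.4, -2.9]
```

```bash
for i in 1 2; do python3 -m inch '[[[-0.45,0,0.2],[0,0,0],0.2],[[-0.9,0,0.4],[0,0,0],0.2],[[-0.9,0,0.4],[0,0,0],0.2]]' | grep -E 'ee|wrist'; done
```

```text
ee_pos: [0.5507, -0.1422, 0.0725]
wrist_force: [0.2, -0.6, -2.3]
ee_pos: [0.5507, -0.1422, 0.0724]
wrist_force: [-0.3, -0.7, 2.7]
```

```bash
python3 -m inch '[[[0,0,0],[0,0,0],0.52],[[0,0,0],[0,0,0],0.6],[[0,0,0],[0,0,0],0.8],[[0,0,0],[0,0,0],1],[[0,0,0],[0,0,0],1],[[0,0,0],[0,0,0],1]]'
python3 -m inch '[[[0,0,-20],[0,0,0],1],[[0,0,-50],[0,0,0],1],[[0,0,-90],[0,0,0],1],[[0,0,-130],[0,0,0],1],[[60,0,-150],[0,0,0],1],[[110,0,-150],[0,0,0],1],[[110,0,-150],[0,0,0],1],[[110,0,-150],[0,0,0],1]]'
python3 - <<'E'
from h import *
st();a=np.radians(25)
C={k:get_calibration(k) for k in("top","scene","wrist")};ims=[];ms=[]
for k in C:
  f=grab_frame(k);u=proj([.555,-.16,.07],C[k])[0].astype(int);x,y=np.clip(u,75,None);ims.append(cv2.resize(f[y-75:y+75,x-75:x+75],(266,266)))
  for m in masks_of(k,"driver_long"):
    r=m["rect"];print(k,m["conf"],r,u)
    if abs((r[0]+r[2])/2-u[0])<25 and k!="wrist": ms.append((m["mask"].astype(np.float32),C[k]));break
cv2.imwrite("pics/p4.png",np.hstack(ims))
for s in [ms]+[[m] for m in ms]: print(fit(s,.026,.064,.018,.128,[.555,-.162,.205+1.57]))
E
```

```text
clock: 14.7
ee_pos: [0.5507, -0.1422, 0.0716]
tcp_rot: [0.533, 0.655, 0.338, -0.416]
wrist_force: [0.3, 0.1, 0.7]
grip_width: 0.0855
grip_force: 0.0
clock: 15.5
ee_pos: [0.5696, -0.229, 0.2378]
tcp_rot: [0.532, 0.656, 0.339, -0.414]
wrist_force: [0.4, -0.6, -0.4]
grip_width: 0.0854
grip_force: 0.0
t 15.5 q [0.81, 0.93, -0.32, 1.23, -0.53, 1.83, 0.8] p [0.5696, -0.229, 0.2378] F [0.4, -0.6, -0.4] w 0.0854 gf 0.0
z [-0.183, 0.885, -0.427] y [0.979, 0.204, 0.004]
top 0.92 [341.5, 164.3, 375.6, 207.4] [356 186]
scene 0.85 [183.1, 205.8, 203.5, 259.8] [196 234]
wrist 0.63 [238.7, 257.4, 314.4, 345.0] [273 309]
wrist 0.61 [200.9, 192.9, 337.7, 300.5] [273 309]
(array([ 0.55613152, -0.16142658,  1.78535151]), np.float64(0.9358798265457153))
(array([ 0.55688223, -0.16189842,  1.77080257]), np.float64(0.9614770412445068))
(array([ 0.55311977, -0.16172276,  1.77324322]), np.float64(0.9574843049049377))
```

View pics/p4.png

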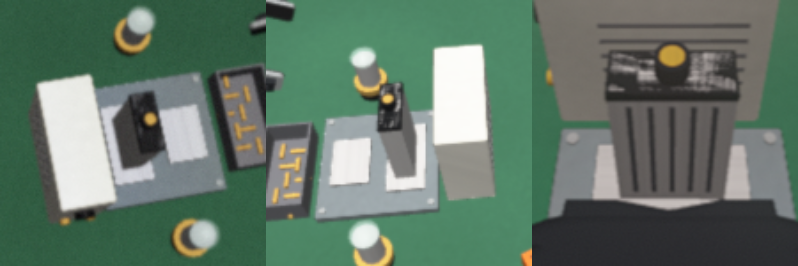

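```bash
python3 - <<'E'
from h import *
a=np.radians(25);yaw=-.345;bx=np.array([np.cos(yaw),np.sin(yaw),0])
go(np.array([.5089,.1532,.047])+.008*bx+[0,0,.14],Rbox(yaw,a),.022)
go(np.array([.5089,.05,.047])+.008*bx+[0,0,.25],Rbox(yaw,a),.022)
E
```

```text
shift [104.0, 19.0, 379.0] turn [-0.775, -0.894, 2.127] |394mm 139deg|
shift [161.0, -3.0, 241.0] turn [-0.775, -0.894, 2.127] |290mm 139deg|
```

```bash
python3 -m inch '[[[50,0,0],[-0.05,-0.055,0.13],1],[[100,0,30],[-0.1,-0.11,0.26],1],[[140,0,70],[-0.15,-0.17,0.4],1],[[161,-3,120],[-0.2,-0.23,0.54],1],[[161,-3,165],[-0.25,-0.29,0.68],1],[[161,-3,210],[-0.3,-0.345,0.82],1],[[161,-3,241],[-0.35,-0.4,0.95],1],[[161,-3,241],[-0.4,-0.46,1.09],1],[[161,-3,241],[-0.45,-0.52,1.23],1],[[161,-3,241],[-0.5,-0.577,1.37],1],[[161,-3,241],[-0.55,-0.634,1.51],1],[[161,-3,241],[-0.6,-0.69,1.65],1]]'
python3 - <<'E'
from h import *
st();a=np.radians(25);yaw=-.345;bx=np.array([np.cos(yaw),np.sin(yaw),0])
go(np.array([.5089,.1532,.047])+.008*bx+[0,0,.14],Rbox(yaw,a),.022)
E
```

```text
clock: 17.0
ee_pos: [0.5074, 0.0505, 0.278]
tcp_rot: [0.981, 0.075, -0.066, -0.168]
wrist_force: [-0.6, 0.8, 0.3]
grip_width: 0.0854
grip_force: 0.0
t 17.0 q [0.15, 0.29, -0.15, 1.8, -0.3, 1.23, -1.29] p [0.5074, 0.0505, 0.278] F [-0.6, 0.8, 0.3] w 0.0854 gf 0.0
z [-0.154, 0.321, -0.935] y [0.125, -0.932, -0.34]
shift [29.0, -58.0, 137.0] turn [-0.2, -0.234, 0.549] |151mm 36deg|
```

```bash
python3 -m inch '[[[29,-58,137],[-0.2,-0.234,0.549],1],[[29,-58,137],[-0.2,-0.234,0.549],1],[[29,-58,137],[-0.2,-0.234,0.549],1],[[29,-58,137],[-0.2,-0.234,0.549],1],[[29,-58,137],[-0.2,-0.234,0.549],1],[[29,-58,137],[-0.2,-0.234,0.549],1],[[29,-58,137],[-0.2,-0.234,0.549],1]]'
python3 - <<'E'
from h import *
st();a=np.radians(25);p=None
c=get_calibration("wrist");f=grab_frame("wrist");cv2.imwrite("pics/w5.png",f)
for m in masks_of("wrist","driver_short"):
    q=fit([(m["mask"].astype(np.float32),c)],.084,.052,.034,.06,[.5106,.1527,-.345]);print(m["conf"],m["rect"],q)
for yaw in(-.345,-.335):
  bx=np.array([np.cos(yaw),np.sin(yaw),0]);go(np.array([.5089,.1532,.047])+.008*bx,Rbox(yaw,a),.022)
E
```

```text
clock: 17.7
ee_pos: [0.5082, 0.1524, 0.1678]
tcp_rot: [0.963, -0.165, -0.211, -0.039]
wrist_force: [0.1, -0.7, -0.2]
grip_width: 0.0855
grip_force: 0.0
t 17.7 q [-0.16, 0.55, -0.08, 1.7, -0.21, 1.26, -2.05] p [0.5082, 0.1524, 0.1678] F [0.1, -0.7, -0.2] w 0.0855 gf 0.0
z [-0.393, 0.146, -0.908] y [-0.335, -0.942, -0.006]
0.79 [235.2, 66.0, 317.7, 189.7] (array([ 0.51107761,  0.15202184, -0.34619417]), np.float64(0.9273107051849365))
0.57 [283.0, 230.8, 366.3, 279.1] (array([ 0.5106,  0.1527, -0.345 ]), np.float64(-0.0))
shift [58.0, -0.0, 129.0] turn [-0.005, -0.004, 0.005] |141mm 0deg|
shift [58.0, -0.0, 129.0] turn [-0.009, -0.004, -0.004] |141mm 1deg|
```

View pics/w5.png

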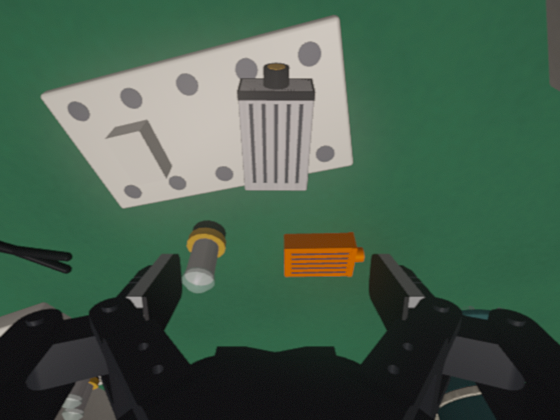

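```bash
python3 -m inch '[[[19,0,41],[0,0,0],1],[[38,0,84],[0,0,0],1],[[50,0,110],[0,0,0],1],[[58,0,128],[0,0,0],1],[[58,0,128],[0,0,0],1],[[58,0,128],[0,0,0],0.8]]' | grep -E "ee|wrist"
python3 -m inch '[[[0,0,0],[0,0,0],0.6],[[0,0,0],[0,0,0],0.45],[[0,0,0],[0,0,0],0.35],[[0,0,0],[0,0,0],0.26],[[0,0,0],[0,0,0],0.2],[[0,0,0],[0,0,0],0.1],[[0,0,0],[0,0,0],0],[[0,0,0],[0,0,0],0],[[0,0,0],[0,0,0],-0.05]]' 20
python3 - <<'E'
from h import *
st()
E
```

```text
ee_pos: [0.5073, 0.1542, 0.0278]
wrist_force: [-0.6, -0.9, -0.5]
clock: 19.3
ee_pos: [0.5071, 0.1545, 0.0274]
tcp_rot: [0.962, -0.165, -0.212, -0.039]
wrist_force: [0.5, -2.0, 5.8]
grip_width: 0.0516
grip_force: 21.5
t 19.3 q [-0.17, 0.75, -0.08, 1.74, -0.21, 1.03, -2.0] p [0.5071, 0.1545, 0.0274] F [0.5, -2.0, 5.8] w 0.0516 gf 21.5
z [-0.395, 0.145, -0.907] y [-0.335, -0.942, -0.005]
```

Lift as before and check the hold.

```bash
python3 -m inch '[[[-4,0,-9],[0,0,0],-0.05],[[-13,0,-27],[0,0,0],-0.05],[[-25,0,-55],[0,0,0],-0.05],[[-42,0,-90],[0,0,0],-0.05],[[-58,0,-125],[0,0,0],-0.05],[[-75,0,-162],[0,0,0],-0.05],[[-100,0,-215],[0,0,0],-0.05],[[-110,0,-236],[0,0,0],-0.05],[[-110,0,-236],[0,0,0],-0.05],[[-110,0,-236],[0,0,0],-0.05]]' 20
python3 - <<'E'
from h import *
st();a=np.radians(25)
go(PN+[0,0,.042+.008+.2],Rst(a),.022)
cv2.imwrite("pics/w6.png",grab_frame("wrist"))
E
```

```text
clock: 20.3
ee_pos: [0.5057, 0.1539, 0.2875]
tcp_rot: [0.963, -0.165, -0.211, -0.039]
wrist_force: [-0.3, -0.7, -2.9]
grip_width: 0.0519
grip_force: 21.8
t 20.3 q [-0.17, 0.43, -0.07, 1.6, -0.21, 1.48, -2.09] p [0.5057, 0.1539, 0.2875] F [-0.3, -0.7, -2.9] w 0.0519 gf 21.8
z [-0.394, 0.145, -0.908] y [-0.334, -0.942, -0.005]
shift [173.0, 324.0, -50.0] turn [0.773, 0.893, -2.123] |370mm 139deg|
```

View pics/w6.png

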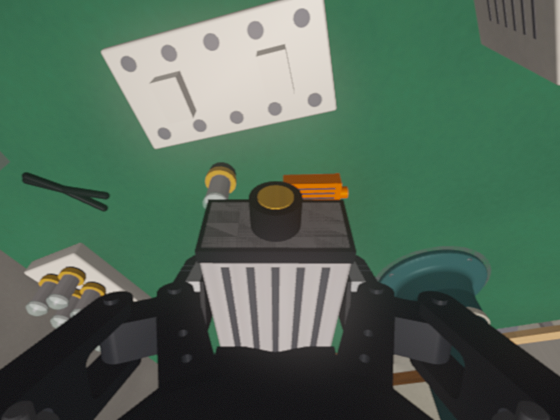

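```bash
python3 -m inch '[[[3,5,-1],[0.012,0.013,-0.032],-0.05],[[9,16,-3],[0.039,0.045,-0.106],-0.05],[[17,32,-5],[0.077,0.089,-0.212],-0.05],[[26,49,-8],[0.116,0.134,-0.318],-0.05],[[35,65,-10],[0.155,0.179,-0.425],-0.05],[[43,81,-13],[0.193,0.223,-0.531],-0.05],[[52,97,-15],[0.232,0.268,-0.637],-0.05],[[61,113,-18],[0.271,0.313,-0.743],-0.05],[[69,130,-20],[0.309,0.357,-0.849],-0.05],[[78,146,-23],[0.348,0.402,-0.955],-0.05],[[87,162,-25],[0.387,0.447,-1.062],-0.05],[[95,178,-28],[0.425,0.491,-1.168],-0.05]]'
python3 - <<'E'
from h import *
st();a=np.radians(25)
go(PN+[0,0,.042+.008+.2],Rst(a),.022)
E
```

```text
clock: 21.55
ee_pos: [0.5375, -0.0472, 0.2697]
tcp_rot: [0.885, 0.342, 0.106, -0.299]
wrist_force: [-0.5, -1.0, -1.9]
grip_width: 0.0519
grip_force: 21.7
t 21.55 q [0.51, 0.41, -0.2, 1.76, -0.55, 1.27, -0.27] p [0.5375, -0.0472, 0.2697] F [-0.5, -1.0, -1.9] w 0.0519 gf 21.7
z [-0.016, 0.602, -0.799] y [0.668, -0.587, -0.456]
shift [-72.0, 119.0, -90.0] turn [0.343, 0.4, -0.954] |166mm 62deg|
```

```bash
python3 -m inch '[[[-7,12,-9],[0.034,0.04,-0.095],-0.05],[[-15,24,-18],[0.069,0.08,-0.19],-0.05],[[-24,39,-30],[0.113,0.132,-0.315],-0.05],[[-33,55,-41],[0.158,0.184,-0.439],-0.05],[[-42,70,-53],[0.202,0.236,-0.563],-0.05],[[-52,86,-65],[0.247,0.288,-0.687],-0.05],[[-61,101,-76],[0.29,0.34,-0.81],-0.05],[[-68,113,-85],[0.325,0.38,-0.905],-0.05],[[-72,119,-90],[0.343,0.4,-0.954],-0.05],[[-72,119,-90],[0.343,0.4,-0.954],-0.05],[[-72,119,-90],[0.343,0.4,-0.954],-0.05]]'
python3 - <<'E'
from h import *
from scipy.optimize import least_squares
st();a=np.radians(25);Rt=Rst(a)
c=get_calibration("wrist");s=observe();Rm=R.from_quat(s["tcp_rot"]).as_matrix()
Rn=Rt.T@np.c_[up,-sx,-sy]
for h,w,off,uv in((.042,.026,.022,[[197,250],[356,250],[208,200],[346,200]]),):
  B=np.array([[h,w,.013],[h,-w,.013],[h,w,-.013],[h,-w,-.013]])
  def f(p):
    ctr=np.array([0,p[2],-off])-.008*Rn[:,0]+Rn@np.array([p[0],0,p[1]])
    return (proj(s["ee_pos"]+(ctr+B@R.from_rotvec([0,p[3],0]).as_matrix().T@Rn.T)@Rm.T,c)-uv).ravel()
  r=least_squares(f,np.zeros(4),x_scale=[.01,.01,.01,.1]);print(r.x.round(4),r.fun.round(1))
go(PN+[0,0,.05+.02],Rt,.022)
E
```

```text
clock: 22.65
ee_pos: [0.5652, -0.2092, 0.26]
tcp_rot: [0.534, 0.653, 0.339, -0.417]
wrist_force: [-1.0, 0.2, -2.0]
grip_width: 0.052
grip_force: 21.8
t 22.65 q [0.84, 0.89, -0.38, 1.27, -0.52, 1.81, 0.75] p [0.5652, -0.2092, 0.26] F [-1.0, 0.2, -2.0] w 0.052 gf 21.8
z [-0.182, 0.887, -0.424] y [0.98, 0.2, -0.003]
[-0.0003  0.0003  0.0012  0.0214] [-0.6  0.3  1.4  0.2  1.2 -0.3 -2.2 -0.3]
shift [-165.0, 0.0, 76.0] turn [0.002, 0.001, -0.005] |181mm 0deg|
```

```bash
python3 -m inch '[[[-8,0,4],[0,0,0],-0.05],[[-30,0,13],[0,0,0],-0.05],[[-58,0,26],[0,0,0],-0.05],[[-85,0,39],[0,0,0],-0.05],[[-112,0,51],[0,0,0],-0.05],[[-135,0,62],[0,0,0],-0.05],[[-152,0,70],[0,0,0],-0.05],[[-161,0,74],[0,0,0],-0.05],[[-165,0,76],[0,0,-0.004],-0.05],[[-165,0,76],[0,0,-0.004],-0.05],[[-165,0,76],[0,0,-0.004],-0.05]]'
python3 - <<'E'
from h import *
st();a=np.radians(25)
go(PN+[0,0,.05+.006],Rst(a),.022)
E
```

```text
clock: 23.75
ee_pos: [0.5665, -0.2114, 0.081]
tcp_rot: [0.532, 0.656, 0.34, -0.414]
wrist_force: [0.5, 0.0, -2.1]
grip_width: 0.0517
grip_force: 21.8
t 23.75 q [0.82, 1.12, -0.34, 1.26, -0.45, 1.64, 0.9] p [0.5665, -0.2114, 0.081] F [0.5, 0.0, -2.1] w 0.0517 gf 21.8
z [-0.181, 0.886, -0.427] y [0.979, 0.202, 0.005]
shift [-14.0, -1.0, 8.0] turn [0.003, 0.004, 0.004] |16mm 0deg|
```

```bash
python3 -m inch '[[[-4,-0.5,2],[0,0,0],-0.05],[[-8,-1,4],[0,0,0],-0.05],[[-12,-1,7],[0,0,0],-0.05],[[-12,-1,7],[0,0,0],-0.05],[[-12,-1,7],[0,0,0],-0.05]]' | grep -E 'ee|wrist'
python3 -m inch '[[[-0.9,0,0.4],[0,0,0],-0.05],[[-1.8,0,0.8],[0,0,0],-0.05],[[-1.8,0,0.8],[0,0,0],-0.05]]' | grep -E 'ee|wrist'
python3 - <<'E'
from h import *
st();a=np.radians(25)
go(PN+[0,0,.05],Rst(a),.022)
E
```

```text
ee_pos: [0.5646, -0.21, 0.0659]
wrist_force: [0.8, 0.2, -2.6]
ee_pos: [0.5647, -0.2102, 0.064]
wrist_force: [-0.3, -0.0, -1.2]
t 24.55 q [0.81, 1.14, -0.34, 1.26, -0.44, 1.63, 0.91] p [0.5647, -0.2102, 0.064] F [-0.3, -0.0, -1.2] w 0.0518 gf 21.8
z [-0.182, 0.886, -0.426] y [0.979, 0.202, 0.003]
shift [-5.0, 0.0, 2.0] turn [0.003, 0.003, 0.002] |5mm 0deg|
```

```bash
for i in 1 2 ; do python3 -m inch '[[[-0.45,0,0.2],[0,0,0],-0.05],[[-0.9,0,0.4],[0,0,0],-0.05],[[-0.9,0,0.4],[0,0,0],-0.05]]' | grep -E 'ee|wrist'; done
```

```text
ee_pos: [0.5647, -0.2102, 0.0631]
wrist_force: [-1.4, 0.4, -1.5]
ee_pos: [0.5647, -0.2102, 0.0621]
wrist_force: [0.6, -0.0, -1.8]
```

```bash
for i in 1 2 ; do python3 -m inch '[[[-0.45,0,0.2],[0,0,0],-0.05],[[-0.9,0,0.4],[0,0,0],-0.05],[[-0.9,0,0.4],[0,0,0],-0.05]]' | grep -E 'ee|wrist'; done
```

```text
ee_pos: [0.5647, -0.2103, 0.0611]
wrist_force: [0.1, 0.3, -2.1]
ee_pos: [0.5647, -0.2103, 0.0601]
wrist_force: [-0.4, -0.9, -1.6]
```

```bash
python3 -m inch '[[[-0.45,0,0.2],[0,0,0],-0.05],[[-0.9,0,0.4],[0,0,0],-0.05],[[-0.9,0,0.4],[0,0,0],-0.05]]' | grep -E 'ee|wrist'
```

```text
ee_pos: [0.5647, -0.2103, 0.0591]
wrist_force: [-0.1, -0.2, -2.5]
```

```bash
python3 -m inch '[[[-0.45,0,0.2],[0,0,0],-0.05],[[-0.9,0,0.4],[0,0,0],-0.05],[[-0.9,0,0.4],[0,0,0],-0.05]]' | grep -E 'ee|wrist'
```

```text
ee_pos: [0.5648, -0.2103, 0.0583]
wrist_force: [0.2, -0.5, -0.7]
```

```bash
python3 -m inch '[[[-0.45,0,0.2],[0,0,0],-0.05],[[-0.7,0,0.3],[0,0,0],-0.05],[[-0.7,0,0.3],[0,0,0],-0.05]]' | grep -E 'ee|wrist'
```

```text
ee_pos: [0.5648, -0.2104, 0.0582]
wrist_force: [-0.3, -0.5, 2.6]
```

Contact. Release, retreat, and look.

```bash
python3 -m inch '[[[0,0,0],[0,0,0],0.25],[[0,0,0],[0,0,0],0.35],[[0,0,0],[0,0,0],0.5],[[0,0,0],[0,0,0],0.8],[[0,0,0],[0,0,0],1],[[0,0,0],[0,0,0],1]]' | grep -E 'ee|wrist|width'
python3 -m inch '[[[0,0,-20],[0,0,0],1],[[0,0,-50],[0,0,0],1],[[0,0,-90],[0,0,0],1],[[0,0,-110],[0,0,0],1],[[60,0,-120],[0,0,0],1],[[90,0,-130],[0,0,0],1],[[90,0,-130],[0,0,0],1],[[90,0,-130],[0,0,0],1]]'
python3 - <<'E'
from h import *
st()
C={k:get_calibration(k) for k in("top","scene","wrist")};ims=[]
for k in C:
  f=grab_frame(k);u=proj([.56,-.2,.07],C[k])[0].astype(int);x,y=np.clip(u,75,None);ims.append(cv2.resize(f[y-75:y+75,x-75:x+75],(266,266)))
for l,P,d in(("driver_long",[.5555,-.1618],(.026,.064,.018,.128)),("driver_short",[.569,-.23],(.026,.052,.018,.102))):
  for k in("top","scene"):
    u=proj([P+[.07]],C[k])[0]
    for m in masks_of(k,l):
      r=m["rect"]
      if np.hypot((r[0]+r[2])/2-u[0],(r[1]+r[3])/2-u[1])<15: 
        x,q=fit([(m["mask"].astype(np.float32),C[k])],*d,P+[1.776]);e=np.array(P)-x[:2];print(k,l,m["conf"],x.round(4),round(q,3))
for k in("top","scene"):
  for m in masks_of(k,"lamp0"):
    ys,xs=np.nonzero(m["mask"]);print(k,"lamp",round(m["conf"],2),back((xs.mean(),ys.mean()),.035,C[k])[0].round(3))
cv2.imwrite("pics/p7.png",np.hstack(ims))
E
```

```text
ee_pos: [0.5648, -0.2103, 0.0574]
wrist_force: [-0.1, -0.4, 0.0]
grip_width: 0.0853
clock: 28.05
ee_pos: [0.5806, -0.2887, 0.1958]
tcp_rot: [0.532, 0.656, 0.34, -0.413]
wrist_force: [0.2, -1.3, -0.2]
grip_width: 0.0855
grip_force: 0.0
t 28.05 q [0.98, 1.13, -0.65, 1.05, -0.27, 1.84, 0.66] p [0.5806, -0.2887, 0.1958] F [0.2, -1.3, -0.2] w 0.0855 gf 0.0
z [-0.18, 0.886, -0.427] y [0.979, 0.202, 0.006]
top driver_long 0.87 [ 0.5571 -0.1616  1.7538] 0.961
scene driver_long 0.68 [ 0.5543 -0.1623  1.8028] 0.945
top driver_short 0.95 [ 0.5704 -0.2302  1.7932] 0.932
scene driver_short 0.58 [ 0.5685 -0.2302  1.7803] 0.958
top lamp 0.97 [ 0.69  -0.167  0.035]
top lamp 0.76 [0.393 0.28  0.035]
top lamp 0.65 [ 0.442 -0.237  0.035]
scene lamp 0.97 [ 0.44  -0.239  0.035]
scene lamp 0.85 [0.392 0.28  0.035]
scene lamp 0.78 [ 0.69  -0.167  0.035]
```

View pics/p7.png

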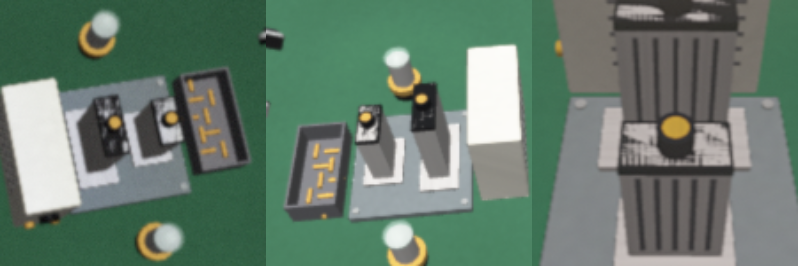

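Both boxes stand centred on their pads with sockets up. The lamps have not moved, and the gripper is clear.

```bash
python3 -c "
from plant import *
print(hand_in())"
```

```text
the job is handed in; nothing more can be done
None
```

I stood both driver boxes upright, sockets up: the bigger on the longer pad and the smaller on the shorter, each within about 2 mm of its pad's centre in the last pictures. All three lamps are still standing within about 8 mm of where they were. I handed the job in at about 28 s; no verdict came back.

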